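Put the plaster-finishing kit into its fitted holders

ROBOT

A 7-joint arm with a two-finger parallel gripper is mounted at the origin on a cart in front of the work surface, level with it; the furniture and walls round the work are solid. World frame = base frame: x ahead of the robot, y to its left, z up, the work surface at z = 0. Lengths are in mm, angles in rad, forces in N, time in s.
With the tool pointing down it reaches from about 425 to 950 mm from the base axis. Payload 4.7 kg.
Tool frame: the origin (TCP) lies between the finger pads; the fingertips stand 8 mm ahead of it and the grasp point (between the pads) lies 11 mm behind it; z points along the fingers, y is the direction in which the jaws open and shut (so a half turn about z gives the same grasp; the last joint's range is limited). The gripper opens to 87 mm and grips with 3 to 60 N. Pads are 19 mm wide; open, the fingers measure 117 mm over their backs; the gripper's body (75 mm by 190 mm) begins 51 mm behind the grasp point.
Start: joints at [1.159, 0.469, -0.049, 1.532, 0.024, 1.141, -0.082], TCP at [252.172, -626.145, 230.573] pointing down, gripper open.
Joint ranges: [-2.59, 2.59], [-0.33, 1.99], [-1.39, 1.29], [0.1, 2.45], [-1.04, 4.18], [0.21, 1.99], [-2.66, 2.66]. Speed limits (rad/s): [2.57, 2.57, 3.14, 3.14, 3.14, 3.14, 3.14].

INTERFACE

Orientations are given as a unit quaternion [w, x, y, z].
In Python, from cell import manip, imaging gives the robot as it stands.
- The arm moves only by the tool jog_arm, never from a script. Its argument "plan" is a list that holds one entry, the list of rows, each a list of 7 numbers: the turn, a rotation vector about the tool's x, y, z in rad, then the shift along the tool's x, y, z in mm, then the opening, from 0 (shut) to 1 (fully open). A call has 1 to 8 rows; each row is the pose to reach, as a shift and turn from the pose measured when the call began, along the tool's axes at that moment; what a row does not reach only later rows make up. A row lasts 1/8 s, in which the tool goes at most 62.5 mm and 10.7 degrees, less where a joint would pass 70% of its speed; a pose out of reach is approached as far as the arm can. A call with a gripper value outside its range is refused whole. The fingers move at their own pace and stop on an object; "force" is the grip in N (left out, the last holds). Time passes only in rows, so rows that repeat a pose let the fingers close. It gives the time, the measured TCP pose, the force and the opening at its end, in the units of the state.
- manip.sense(): the state, without advancing time (a new reading comes with each control period).
- imaging.capture(name): name is "scene" or "top" or "wrist"; returns a dict with "pixels" (384x512x3 uint8, red, green, blue), "mtx" (3x3 intrinsics, pixels), "position" and "attitude" of the camera in the world. Camera axes: x right, y down, z forward; pixel columns grow to the right and rows downward; lengths in mm; the calibration is good to about 2 mm. A picture is of the moment at which its call begins. There is no depth.
- manip.job_done(): hands the job in, once; it reports no verdict.
The state is a dict: "time_s": time; "joint_pos": joint angles; "joint_vel": joint speeds; "joint_efforts": joint torques, N m; "ee_pos": TCP position; "ee_rot": TCP orientation; "contact_force": force on the tool from outside, world axes, zero at the start; "ft_torque": the same for the moment, N m; "grip_width": opening from 0.0 (shut) to 1.0 (fully open).
Only numpy, scipy, OpenCV 4.12 (cv2) and the standard library are available. Lean on these libraries where they do the work, as an engineer would, in place of code of your own. Each camera call takes 0.05 s, during which the arm holds its last target. There are 200 camera calls.

TASK

Put the four finishing-kit pieces away, each into the wooden holder cut to its shape and size: the plaster bar flat in the long narrow tray, the sanding block flat in the wide tray, the green beaker upright in the round recess and the plaster post upright in the square recess. Seat each piece fully on the floor of its recess, let go of everything, and leave the cup and the tape roll where they are.

Things in the scene. Friction and masses are not known exactly. Their poses are not given: they have to be found in the camera images.
- plaster_bar: Off-white straight plaster test bar, long and narrow: 22 wide (own x) x 150 long (own y) x 14 mm high, lying flat on the bench. Loose. Its origin is the centre of its underside; z up. Grasp across the 22 mm.
- sanding_block: Brown cork-coloured rectangular sanding block, 50 wide (own x) x 93 long (own y) x 26 mm high, lying flat on the bench. Loose. Its origin is the centre of its underside; z up. Grasp across the 50 mm.
- beaker: Green open tapered mixing beaker, 65 mm outer diameter at the mouth, 52 mm at the foot, 73 mm tall, hollow, standing upright on the bench. Loose. Its origin is the centre of its underside; z up. It can be grasped from outside, across, about 15 to 20 mm below the mouth. Its yaw is of no importance.
- plaster_post: Small off-white square plaster post, 21 x 21 mm and 62 mm tall, standing upright on the bench. Loose. Its origin is the centre of its underside; z up. Grasp across two opposite faces (along its own x or y).
- bar_cradle: Fixed plywood tray with a grey floor for the plaster bar: long narrow rectangular recess 38 (own x) x 166 mm (own y); outside 56 x 184 mm. Floor 4 mm and rim 14 mm above the bench; the rim (9 mm thick) is left open for 56 mm in the middle of each long side, for fingers. Origin: centre of its underside, on the bench, below the middle of the recess.
- block_cradle: Fixed plywood tray with a grey floor for the sanding block: wide rectangular recess 66 (own x) x 109 mm (own y); outside 84 x 127 mm. Floor 4 mm and rim 14 mm above the bench; the rim (9 mm thick) is left open for 56 mm in the middle of each long side, for fingers. Origin: centre of its underside, on the bench, below the middle of the recess.
- beaker_socket: Fixed plywood block 98 x 98 x 18 mm with a round recess, 68 mm diameter, grey floor 6 mm above the bench, for the foot of the beaker. Origin: centre of its underside, on the bench, below the middle of the recess.
- post_socket: Fixed plywood block 74 x 74 x 18 mm with a small square recess, 37 x 37 mm (sides along own x and y), grey floor 6 mm above the bench, for the plaster post. Origin: centre of its underside, on the bench, below the middle of the recess.
- cup: Off-white mixing cup, 60 mm across the mouth, 59 mm tall, standing beyond the work. To be left alone. Origin: centre of its underside.
- tape_roll: Cream roll of masking tape lying flat, 102 mm diameter, 31 mm high, beyond the work. To be left alone. Origin: centre of its underside.

How it is judged (in metres and radians):
At the end, for the whole second after the job is handed in: Each piece is in its own holder, released, at rest, underside within 3 mm of floor height, tilt under 0.08 rad: bar and block within 15 mm of centre and 0.3 rad of the recess's length (either way round), beaker and post within 13 mm. Cup and tape roll within 30 mm of their start (horizontal distance between plaster_bar and bar_cradle below 0.015 m and z of plaster_bar in the frame of bar_cradle between 0.001 and 0.007 m and angle between each of plaster_bar, sanding_block, beaker, plaster_post's own z axis and vertical below 0.08 rad and linear speed of each of plaster_bar, sanding_block, beaker, plaster_post below 0.02 m/s and angular speed of each of plaster_bar, sanding_block, beaker, plaster_post below 0.2 rad/s and contact force between each of plaster_bar, sanding_block, beaker, plaster_post and the fingers below 0.05 N and angle between the y axis of plaster_bar and the y axis of bar_cradle, either way round below 0.3 rad and horizontal distance between sanding_block and block_cradle below 0.015 m and z of sanding_block in the frame of block_cradle between 0.001 and 0.007 m and angle between the y axis of sanding_block and the y axis of block_cradle, either way round below 0.3 rad and horizontal distance between beaker and beaker_socket below 0.013 m and z of beaker in the frame of beaker_socket between 0.003 and 0.009 m and horizontal distance between plaster_post and post_socket below 0.013 m and z of plaster_post in the frame of post_socket between 0.003 and 0.009 m and distance of each of cup, tape_roll from where it was at the start of the episode below 0.03 m); the robot touches nothing.
It fails at once if The cup or the tape roll is displaced by more than 30 mm (distance of any of cup, tape_roll from where it was at the start of the episode above 0.03 m).
It also fails if it takes over 83 s, if anything falls off the work surface, if the arm or the gripper's body presses on something with over 40 N, if the wrist force passes 120 N, or if a joint passes its speed limit or range.

## Working session

There is one attempt and no reset: what is moved stays moved. The work goes in short steps, Python scripts to look and compute and a tool call to move; the robot and the scene stay as the last step left them, time stands still between calls to the robot, and variables do not carry over. Pictures are saved under pics/ and viewed, about 12 in all and at most 16, crops included, and the job is handed in when it is done.

Besides the shell and the picture viewer there is one more tool, called after "Emit:" as name([rows], argument=value, ...), one row to a line, values as JSON. jog_arm: Moves the arm, as the interface text tells. Its arguments: {"type":"object","properties":{"plan":{"type":"array"},"force":{"type":"number"}},"required":["plan"]}

```bash
ls; mkdir -p pics; python3 - <<'E'
from cell import manip, imaging
import cv2,numpy as np,pickle
s=manip.sense();print(s['time_s'],s['ee_pos'],s['ee_rot'],s['grip_width'])
for n in ['scene','top']:
    c=imaging.capture(n);pickle.dump(c,open(f'{n}0.pkl','wb'))
    cv2.imwrite(f'pics/{n}0.png',c['pixels'][:,:,::-1]);print(n,c['mtx'],c['position'],c['attitude'])
E
```

```text
pics
0.0 [ 251.9001055  -625.62048356  229.48921284] [-9.46554055e-04  9.81741917e-01  1.90215298e-01 -2.31361936e-04] 1.001537422041923
scene [[446.03177521   0.         251.29070247]
 [  0.         446.03177521 189.79183458]
 [  0.           0.           1.        ]] [-102.37127841  808.62945994  684.15065208] [ 0.17676717 -0.29638163  0.82021489 -0.45624426]
top [[497.13406629   0.         249.82280857]
 [  0.         497.13406629 185.58617314]
 [  0.           0.           1.        ]] [ 368.1776207    -2.71468682 1348.28151344] [-0.06209636  0.71120665 -0.69778958  0.05847098]
```

View pics/top0.png

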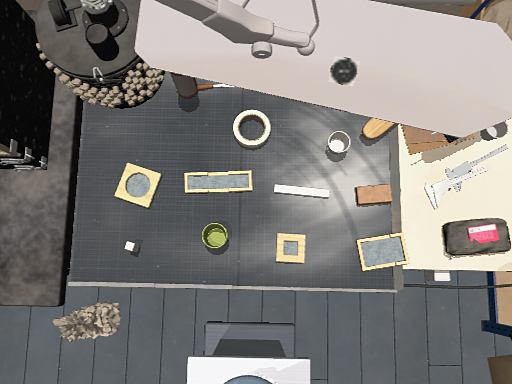

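View pics/scene0.png

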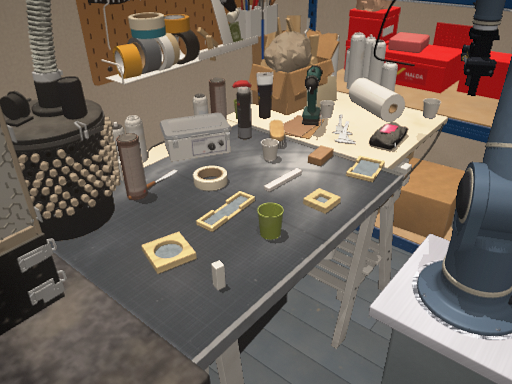

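The top view shows the beaker socket at (137,185), bar cradle (218,181), bar (302,190), block (373,194), block cradle (382,251), post socket (291,248), beaker (215,236) and post (131,246). The cup is at (338,143) and the tape roll at (252,128). The scene view agrees with this.

```bash
cat > h.py <<'E'
import numpy as np,cv2,pickle
from scipy.spatial.transform import Rotation as R
from cell import manip, imaging
def q(a): return R.from_quat([a[1],a[2],a[3],a[0]])
def ray(c,uv,z):
    uv=np.atleast_2d(np.asarray(uv,float)); K=c['mtx']
    d=np.c_[(uv[:,0]-K[0,2])/K[0,0],(uv[:,1]-K[1,2])/K[1,1],np.ones(len(uv))]
    d=q(c['attitude']).apply(d); p=np.asarray(c['position'])
    return (p+d*((z-p[2])/d[:,2])[:,None])[:,:2]
def proj(c,P):
    x=q(c['attitude']).inv().apply(np.atleast_2d(P)-c['position']); x=x/x[:,2:]
    return (x@c['mtx'].T)[:,:2]
def rect(c,m,z,near=None):
    "biggest blob (or the one nearest a pixel) of mask -> world min-area rect: centre, long side, short side, yaw of long side"
    cs,_=cv2.findContours(m.astype(np.uint8),cv2.RETR_EXTERNAL,cv2.CHAIN_APPROX_NONE)
    cs=[k for k in cs if cv2.contourArea(k)>30]
    k=max(cs,key=cv2.contourArea) if near is None else min(cs,key=lambda k:np.linalg.norm(k[:,0].mean(0)-near))
    w=ray(c,k[:,0],z).astype(np.float32)
    b=cv2.boxPoints(cv2.minAreaRect(w)); e=[b[1]-b[0],b[2]-b[1]]; l=[np.linalg.norm(v) for v in e]
    i=int(l[1]>l[0]); a=np.arctan2(e[i][1],e[i][0]); a=(a+np.pi/2)%np.pi-np.pi/2
    return b.mean(0).round(1),round(float(l[i]),1),round(float(l[1-i]),1),round(float(a),3)
def hsv(c): return cv2.cvtColor(c['pixels'],cv2.COLOR_RGB2HSV)
def jogs(target,yaw):
    "shift (tool axes) and turn about z, tool down with jaw direction (tool y) at world yaw"
    s=manip.sense(); r=q(s['ee_rot']); 
    y=np.array([np.cos(yaw),np.sin(yaw),0]); best=None
    for g in (1,-1):
        M=np.c_[np.cross(g*y,[0,0,-1]),g*y,[0,0,-1]]
        v=(r.inv()*R.from_matrix(M)).as_rotvec()
        if best is None or np.linalg.norm(v)<np.linalg.norm(best): best=v
    return best.round(3), r.inv().apply(np.asarray(target)-s['ee_pos']).round(1)
E
python3 - <<'E'
from h import *
c=pickle.load(open('top0.pkl','rb'));H=hsv(c).astype(int);h,s,v=H[...,0],H[...,1],H[...,2]
for n,p in dict(bs=(125,178),bc=(190,189),bar=(302,191),blk=(373,194),kc=(365,262),ps=(280,238),bk=(215,240),post=(129,245),cup=(333,138),tape=(240,118),post2=(134,249)).items(): print(n,H[p[1],p[0]])
wood=(h>10)&(h<28)&(s>60)&(v>120)
white=(s<50)&(v>150)
for n,m,z,p in [('bs',wood,18,(137,185)),('bc',wood,14,(218,181)),('kc',wood,14,(382,251)),('ps',wood,18,(291,248)),('bar',white,14,(302,190)),('blk',(h<20)&(s>80),26,(373,194)),('bk',(h>28)&(h<45)&(s>100),73,(215,236)),('post',white,62,(131,246)),('cup',white,59,(338,143)),('tape',(v>150)&(s<110),31,(252,128))]:
    print(n,*rect(c,m,z,p))
E
```

```text
bs [ 27  61 250]
bc [ 22  74 227]
bar [ 24   5 246]
blk [ 14 102 205]
kc [101  35 151]
ps [ 22  77 244]
bk [ 33 118 192]
post [ 23   9 246]
cup [ 18  29 104]
tape [ 33  22 241]
post2 [17 23 79]
bs [594.6 312. ] 100.7 99.2 1.265
bc [630.   95.5] 57.5 8.4 -1.552
kc [ 427.7 -350. ] 126.7 85.4 -1.396
ps [ 432.4 -104.5] 75.8 75.1 1.53
bar [ 629.8 -233. ] 269.4 264.5 -0.556
blk [ 578.5 -325.9] 95.3 50.4 -1.468
bk [458.   95.2] 61.6 61.3 -1.552
post [427.4 313.6] 21.4 20.4 1.303
cup [ 621.  -225.2] 260.3 255.6 -0.556
tape [758.7   4.9] 101.7 96.7 -1.552
```

```bash
python3 - <<'E'
from h import *
c=pickle.load(open('top0.pkl','rb'));H=hsv(c).astype(int);h,s,v=H[...,0],H[...,1],H[...,2]
wood=((h>10)&(h<30)&(s>45)&(v>120)).astype(np.uint8)
w=np.zeros_like(wood);w[160:205,175:262]=wood[160:205,175:262]
w=cv2.morphologyEx(w,cv2.MORPH_CLOSE,np.ones((25,25)))
print('bc',rect(c,w,14))
print('bar',rect(c,((s<40)&(v>215)),14,(302,190)))
print('cup',ray(c,[(338,143)],59))
gr=np.zeros_like(w);gr[215:255,198:232]=((h>26)&(h<50)&(s>60))[215:255,198:232]
print('beaker',rect(c,gr,73))
s=manip.sense();print(s['time_s'],s['joint_pos'])
for n,t,y in [('bar',(583,-140,160),0)]: print(jogs(t,y))
E
```

```text
bc (array([608.9,  93.6], dtype=float32), 185.6, 56.7, -1.518)
bar (array([ 588. , -134.6], dtype=float32), 150.4, 20.6, 1.489)
cup [[ 710.11949091 -227.03075341]]
beaker (array([458.,  94.], dtype=float32), 64.2, 61.3, -1.552)
0.1 [ 1.1591088   0.46942219 -0.04860721  1.53356169  0.02409143  1.14098067
 -0.08231085]
(array([-2.000e-03, -1.000e-03, -1.188e+00]), array([ 488.5, -326.7,   70.1]))
```

```bash
python3 - <<'E'
from h import *
print(jogs((578.5,-325.9,150),0.103))
E
```

```text
(array([-2.000e-03, -1.000e-03, -1.291e+00]), array([ 414.9, -155.9,   79.8]))
```

Emit:
jog_arm([
  [[0, 0, -1.291, 415, -156, 80, 1], [0, 0, -1.291, 415, -156, 80, 1], [0, 0, -1.291, 415, -156, 80, 1], [0, 0, -1.291, 415, -156, 80, 1], [0, 0, -1.291, 415, -156, 80, 1], [0, 0, -1.291, 415, -156, 80, 1], [0, 0, -1.291, 415, -156, 80, 1], [0, 0, -1.291, 415, -156, 80, 1]],
], force=25)

```text
time_s: 1.1
ee_pos: [581.6, -319.8, 148.6]
ee_rot: [-0.002, 0.667, 0.745, 0.002]
contact_force: [-1.0, 0.1, -0.6]
grip_width: 1.0
```

```bash
python3 - <<'E'
from h import *
s=manip.sense();print(s['joint_pos'],s['contact_force'],s['joint_vel'].round(2))
c=imaging.capture('wrist');cv2.imwrite('pics/w1.png',c['pixels'][:,:,::-1]);pickle.dump(c,open('w1.pkl','wb'))
print(proj(c,[[578.5,-325.9,26]]),c['position'])
print(jogs((578.5,-325.9,11),0.103))
E
```

```text
[ 0.72914636  0.56147794 -0.41632771  1.62429313  0.25022817  1.01220946
  0.34712505] [-0.96760579  0.12449644 -0.63595622] [-0.12  0.05  0.08 -0.06  0.05  0.02 -0.18]
[[253.79218128 192.06134326]] [ 572.71135549 -247.69466401  304.90854326]
(array([ 0.   , -0.005,  0.006]), array([ -5.4,  -3.3, 137.6]))
```

View pics/w1.png

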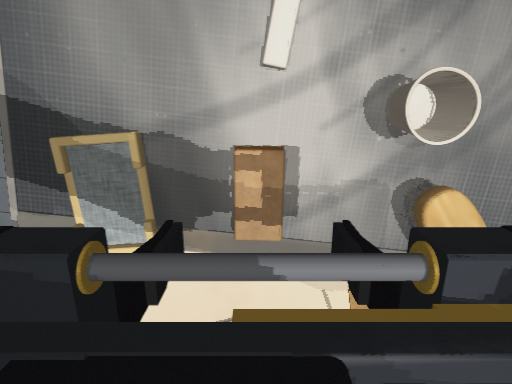

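The block is in the wrist view, centred near (259,193) against a predicted (254,192), about 3 mm out and square to the jaws. I'll descend and grip.

Emit:
jog_arm([
  [[0, 0, 0.005, -5, -3, 60, 1], [0, 0, 0.005, -5, -3, 110, 1], [0, 0, 0.005, -5, -3, 137, 1], [0, 0, 0.005, -5, -3, 137, 1], [0, 0, 0.005, -5, -3, 137, 0.3], [0, 0, 0.005, -5, -3, 137, 0.3], [0, 0, 0.005, -5, -3, 137, 0.3], [0, 0, 0.005, -5, -3, 137, 0.3]],
], force=25)

```text
time_s: 2.15
ee_pos: [578.7, -325.6, 11.7]
ee_rot: [-0.002, 0.669, 0.743, 0.002]
contact_force: [0.3, 0.1, -0.1]
grip_width: 0.629
```

```bash
python3 - <<'E'
from h import *
s=manip.sense();print(s['contact_force'],s['ft_torque'],s['grip_width']*87)
print(jogs((578.5,-325.9,100),0.103), jogs((427.7,-350,80),0.175))
E
```

```text
[ 0.27309553  0.05821481 -0.10675163] [-0.00248564 -0.15170589  0.0174318 ] 54.722688356759065
(array([ 0.   , -0.005,  0.001]), array([  0.1,  -0.2, -88.3])) (array([ 0.   , -0.005, -0.071]), array([  -8.3, -152.7,  -68.3]))
```

Emit:
jog_arm([
  [[0, 0, 0, 0, 0, 0, 0.3], [0, 0, 0, 0, 0, 0, 0.3], [0, 0, 0, 0, 0, -40, 0.3], [0, 0, 0, 0, 0, -70, 0.3], [0, 0, -0.071, -8, -60, -70, 0.3], [0, 0, -0.071, -8, -115, -70, 0.3], [0, 0, -0.071, -8, -152, -70, 0.3], [0, 0, -0.071, -8, -152, -70, 0.3]],
])

```text
time_s: 3.15
ee_pos: [424.4, -350.6, 81.3]
ee_rot: [-0.003, 0.644, 0.765, 0.001]
contact_force: [0.6, 0.6, -0.2]
grip_width: 0.55
```

```bash
python3 - <<'E'
from h import *
s=manip.sense();print(s['contact_force'],s['ee_pos'],s['grip_width']*87)
c=imaging.capture('wrist');cv2.imwrite('pics/w2.png',c['pixels'][:,:,::-1]);pickle.dump(c,open('w2.pkl','wb'))
print(proj(c,[[427.7,-350,4],[427.7,-350,80]]))
print(jogs((427.7,-350,15),0.175))
E
```

```text
[ 0.58209594  0.56283811 -0.16604939] [ 424.42683752 -350.62278201   81.31622483] 47.81184293653908
[[262.28515792 200.23696724]
 [264.15087195 239.97683496]]
(array([ 0.   , -0.005, -0.002]), array([-0.2,  0.5, 66.8]))
```

View pics/w2.png

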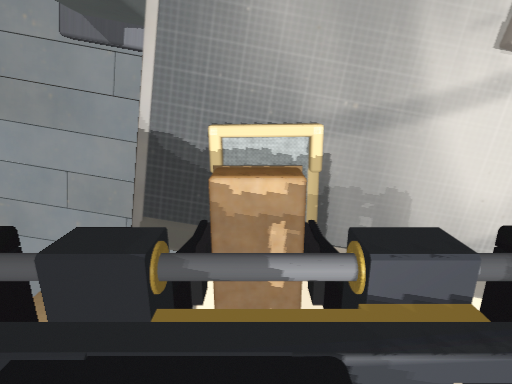

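The block is held (columns 210–305) and the cradle outline is 209–323. The cradle sits a few mm to the right of the block, so I'll shift right, lower to just above the rim and look again.

Emit:
jog_arm([
  [[0, 0, 0, 0, 4, 42, 0.3], [0, 0, 0, 0, 4, 42, 0.3], [0, 0, 0, 0, 4, 42, 0.3]],
])

```text
time_s: 3.58
ee_pos: [432.6, -349.0, 40.4]
ee_rot: [-0.001, 0.643, 0.766, 0.002]
contact_force: [0.2, -0.4, -0.2]
grip_width: 0.548
```

```bash
python3 - <<'E'
from h import *
c=imaging.capture('wrist');cv2.imwrite('pics/w3.png',c['pixels'][:,:,::-1]);pickle.dump(c,open('w3.pkl','wb'))
s=manip.sense();print(s['ee_pos'])
print(proj(c,[[427.7,-350,4],[427.7,-350,80]]))
print(jogs((427.7,-350,15),0.175))
E
```

```text
[ 432.65753116 -349.38938281   40.8507242 ]
[[250.67489027 218.29241935]
 [247.38827946 280.09689698]]
(array([ 0.002, -0.003, -0.001]), array([ 0.2, -5. , 25.8]))
```

View pics/w3.png

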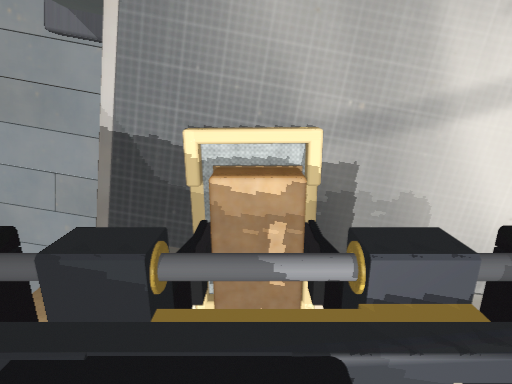

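Emit:
jog_arm([
  [[0, 0, 0, 0, -3, 12, 0.3], [0, 0, 0, 0, -3, 25, 0.3], [0, 0, 0, 0, -3, 25, 0.3], [0, 0, 0, 0, -3, 25, 0.3]],
])

```text
time_s: 4.12
ee_pos: [429.5, -349.6, 15.4]
ee_rot: [-0.001, 0.643, 0.766, 0.002]
contact_force: [-0.5, -0.5, -0.6]
grip_width: 0.55
```

```bash
python3 - <<'E'
from h import *
s=manip.sense();print(s['ee_pos'],s['contact_force'],s['ft_torque'])
E
```

```text
[ 429.45173881 -349.59669098   15.42747055] [-0.48820741 -0.47090875 -0.62133406] [-0.0310075  -0.13904689  0.0020973 ]
```

Emit:
jog_arm([
  [[0, 0, 0, 0, 0, 0, 0.8], [0, 0, 0, 0, 0, 0, 0.8], [0, 0, 0, 0, 0, 0, 0.8], [0, 0, 0, 0, 0, -60, 0.8], [0, 0, 0, 0, 0, -110, 0.8], [0, 0, 0, 0, 0, -130, 0.6], [0, 0, 0, 0, 0, -130, 0.6]],
])

```text
time_s: 5.0
ee_pos: [430.2, -350.8, 147.1]
ee_rot: [0.001, 0.643, 0.766, 0.002]
contact_force: [-0.3, 0.1, -1.0]
grip_width: 0.662
```

```bash
python3 - <<'E'
from h import *
c=imaging.capture('wrist');cv2.imwrite('pics/w4.png',c['pixels'][:,:,::-1]);pickle.dump(c,open('w4.pkl','wb'))
print(jogs((588,-134.6,130),-0.082))
E
```

```text
(array([ 0.001, -0.004,  0.256]), array([184.9, 193.6,  16.5]))
```

View pics/w4.png

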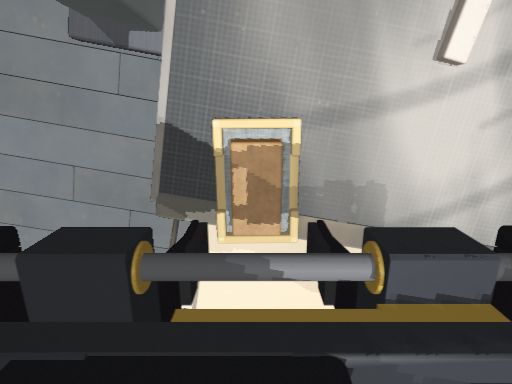

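```bash
python3 - <<'E'
from h import *
c=pickle.load(open('w4.pkl','rb'));H=hsv(c).astype(int);h,s,v=H[...,0],H[...,1],H[...,2]
for p in [(217,180),(257,123),(257,238),(257,190),(242,200),(270,145)]: print(p,H[p[1],p[0]])
# hand-read edges: cradle outer corners at rim 14, block top corners at 30
cr=ray(c,[(213,120),(301,119),(299,242),(217,243)],14); b=ray(c,[(231,141),(282,141),(282,236),(232,236)],30)
print(cr.mean(0),np.linalg.norm(np.diff(cr,axis=0),axis=1)); print(b.mean(0),np.linalg.norm(np.diff(b,axis=0),axis=1))
d=b.mean(0)-cr.mean(0);print(d, 'lengthwise',d@[np.cos(-1.396),np.sin(-1.396)])
E
```

```text
(217, 180) [ 20 100 160]
(257, 123) [ 21  77 254]
(257, 238) [ 21  85 238]
(257, 190) [ 16 113 131]
(242, 200) [ 16 100 201]
(270, 145) [ 17  99 219]
[ 430.82691771 -352.33301264] [ 82.29760715 125.56772486  85.93223903]
[ 430.34130517 -354.23072531] [45.91506516 92.83928961 49.1799321 ]
[-0.48561254 -1.89771268] lengthwise 1.7843435938398222
```

The block is seated in its cradle, about 2 mm off centre, and its top measures right at 30 mm height. Next, the bar.

Emit:
jog_arm([
  [[0, 0, 0.256, 185, 194, 17, 0.6], [0, 0, 0.256, 185, 194, 17, 0.6], [0, 0, 0.256, 185, 194, 17, 0.6], [0, 0, 0.256, 185, 194, 17, 0.6], [0, 0, 0.256, 185, 194, 17, 0.6], [0, 0, 0.256, 185, 194, 17, 0.6], [0, 0, 0.256, 185, 194, 17, 0.6]],
])

```text
time_s: 5.92
ee_pos: [586.8, -137.0, 128.5]
ee_rot: [-0.001, 0.737, 0.676, 0.0]
contact_force: [0.4, -0.1, 0.6]
grip_width: 0.602
```

```bash
python3 - <<'E'
from h import *
c=imaging.capture('wrist');cv2.imwrite('pics/w5.png',c['pixels'][:,:,::-1]);pickle.dump(c,open('w5.pkl','wb'))
H=hsv(c).astype(int);s,v=H[...,1],H[...,2]; m=(s<40)&(v>200)
p=proj(c,[[588,-134.6,14]])[0];print(p)
print(rect(c,m,14,p)); print(manip.sense()['ee_pos'])
print(jogs((588,-134.6,11),-0.082))
E
```

```text
[258.82298362 185.28604951]
(array([594.1, -85.5], dtype=float32), 47.9, 21.3, 1.479)
[ 586.94065102 -137.33335885  128.80644811]
(array([-0.001, -0.002, -0.004]), array([  2.6,   1. , 117.8]))
```

View pics/w5.png

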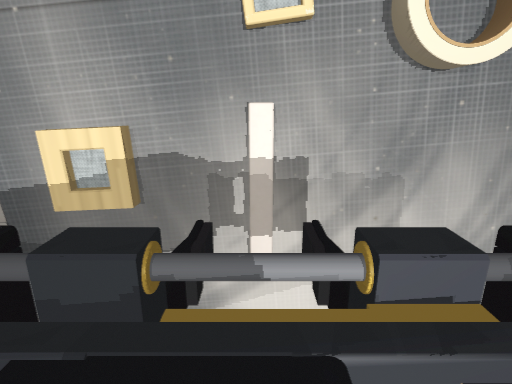

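Emit:
jog_arm([
  [[0, 0, 0, 1, 2, 60, 0.6], [0, 0, 0, 1, 2, 105, 0.6], [0, 0, 0, 1, 2, 118, 0.6], [0, 0, 0, 1, 2, 118, 0.6], [0, 0, 0, 1, 2, 118, 0.05], [0, 0, 0, 1, 2, 118, 0.05], [0, 0, 0, 1, 2, 118, 0.05], [0, 0, 0, 1, 2, 118, 0.05]],
])

```text
time_s: 6.98
ee_pos: [589.1, -136.3, 11.1]
ee_rot: [-0.001, 0.737, 0.676, 0.001]
contact_force: [-0.1, 0.4, 1.8]
grip_width: 0.25
```

```bash
python3 - <<'E'
from h import *
c=pickle.load(open('w5.pkl','rb'))
print('ps',ray(c,[(38,131),(128,127),(137,208),(56,211)],18),ray(c,[(38,131),(128,127),(137,208),(56,211)],18).mean(0))
s=manip.sense();print(s['ee_pos'],s['contact_force'],s['ft_torque'],s['grip_width']*87,s['joint_pos'])
print(jogs((608.9,93.6,80),0.053))
E
```

```text
ps [[ 400.39429659  -68.68070508]
 [ 479.24389321  -71.91436225]
 [ 472.8332821  -145.84680232]
 [ 396.59291199 -142.40008444]] [ 437.26609597 -107.21048852]
[ 589.14986359 -136.29142763   11.14625765] [-0.09350907  0.37151544  1.78698747] [-0.02858462 -0.0854603  -0.02679579] 21.72581135836564 [ 0.43544292  0.65163277 -0.37828472  1.85633064  0.35186891  0.70015425
 -0.23060846]
(array([-0.   , -0.002, -0.139]), array([ 2.309e+02, -1.000e-01, -6.840e+01]))
```

Emit:
jog_arm([
  [[0, 0, 0, 0, 0, 0, 0.05], [0, 0, 0, 0, 0, -35, 0.05], [0, 0, 0, 40, 0, -65, 0.05], [0, 0, -0.139, 95, 0, -65, 0.05], [0, 0, -0.139, 150, 0, -65, 0.05], [0, 0, -0.139, 205, 0, -65, 0.05], [0, 0, -0.139, 231, 0, -65, 0.05], [0, 0, -0.139, 231, 0, -65, 0.05]],
])

```text
time_s: 7.98
ee_pos: [608.5, 97.1, 76.6]
ee_rot: [-0.001, 0.686, 0.727, 0.001]
contact_force: [0.2, 0.1, -0.5]
grip_width: 0.247
```

Emit:
jog_arm([
  [[0, 0, 0, 0, 0, 0, 0.05]],
])

```text
time_s: 8.1
ee_pos: [608.4, 95.0, 76.1]
ee_rot: [-0.001, 0.687, 0.727, 0.0]
contact_force: [0.7, -0.2, -1.1]
grip_width: 0.248
```

```bash
python3 - <<'E'
from h import *
c=imaging.capture('wrist');cv2.imwrite('pics/w6.png',c['pixels'][:,:,::-1]);pickle.dump(c,open('w6.pkl','wb'))
s=manip.sense();print(s['ee_pos'],s['grip_width']*87)
print(proj(c,[[608.9,93.6,14]]))
print(jogs((608.9,93.6,15),0.053))
E
```

```text
[608.31875792  95.39339146  76.15753931] 21.576607073013744
[[258.53255291 207.68847053]]
(array([-0.001, -0.003,  0.003]), array([-2. ,  0.6, 61.2]))
```

View pics/w6.png

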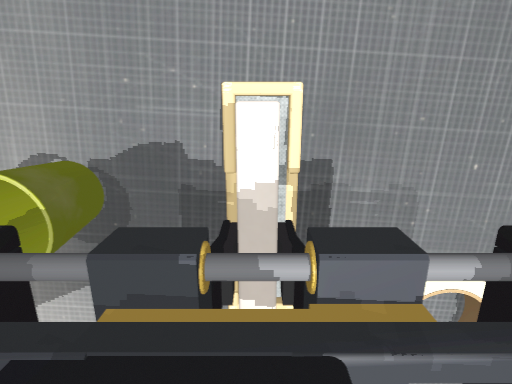

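```bash
python3 - <<'E'
from h import *
c=pickle.load(open('w6.pkl','rb'))
a=ray(c,[(222,84),(302,83)],14); b=ray(c,[(237,100),(278,100)],79); u=np.array([np.cos(1.623),np.sin(1.623)])
print(a,np.linalg.norm(a[1]-a[0]),a.mean(0)-92*u); print(b,np.linalg.norm(b[1]-b[0]),b.mean(0)-75*u)
E
```

```text
[[578.71375021 181.33757007]
 [633.30810534 185.11966762]] 54.725203279769275 [610.81148458  91.35395066]
[[593.65980214 170.44647561]
 [613.59272648 171.59153596]] 19.96578662824867 [607.53976171  96.12117846]
```

Emit:
jog_arm([
  [[0, 0, 0.003, -4, 3, 25, 0.05], [0, 0, 0.003, -4, 3, 42, 0.05], [0, 0, 0.003, -4, 3, 61, 0.05], [0, 0, 0.003, -4, 3, 61, 0.05], [0, 0, 0.003, -4, 3, 61, 0.05]],
])

```text
time_s: 8.78
ee_pos: [611.2, 91.8, 14.8]
ee_rot: [-0.002, 0.688, 0.726, 0.0]
contact_force: [0.6, -0.2, -0.5]
grip_width: 0.249
```

Emit:
jog_arm([
  [[0, 0, 0, 0, 0, 0, 0.55], [0, 0, 0, 0, 0, 0, 0.55], [0, 0, 0, 0, 0, 0, 0.55], [0, 0, 0, 0, 0, -60, 0.55], [0, 0, 0, 0, 0, -120, 0.7], [0, 0, 0, 0, 0, -130, 1], [0, 0, 0, 0, 0, -130, 1], [0, 0, 0, 0, 0, -130, 1]],
])

```text
time_s: 9.78
ee_pos: [610.3, 90.9, 142.9]
ee_rot: [-0.003, 0.688, 0.726, -0.001]
contact_force: [-1.3, -0.3, -0.7]
grip_width: 0.916
```

```bash
python3 - <<'E'
from h import *
c=imaging.capture('wrist');cv2.imwrite('pics/w7.png',c['pixels'][:,:,::-1]);pickle.dump(c,open('w7.pkl','wb'))
print(jogs((458,94,170),0.053))
E
```

```text
(array([-0.005, -0.002,  0.   ]), array([  11.2, -152.1,  -26.4]))
```

View pics/w7.png

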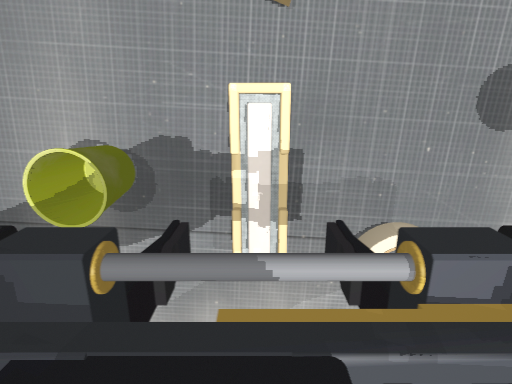

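The bar is seated, with even gaps to the rim. The beaker's mouth is around (67,188). Next, above the beaker.

```bash
python3 - <<'E'
from h import *
c=pickle.load(open('w7.pkl','rb'))
p=ray(c,[(25,188),(107,188),(66,150),(66,227)],73);print(p,p[:2].mean(0),p[2:].mean(0))
b=ray(c,[(248,104),(271,103)],18);print(b.mean(0)-75*np.array([np.cos(1.623),np.sin(1.623)]))
E
```

```text
[[427.96104703  92.8446412 ]
 [491.95841218  96.4029597 ]
 [463.43912019 124.50274881]
 [456.16402941  61.68655495]] [459.9597296   94.62380045] [459.8015748   93.09465188]
[611.05839005  91.58854015]
```

Emit:
jog_arm([
  [[0, 0, 0, 11, -150, -15, 1], [0, 0, 0, 11, -150, -15, 1], [0, 0, 0, 11, -150, -15, 1], [0, 0, 0, 11, -150, -15, 1], [0, 0, 0, 11, -150, -15, 1]],
])

```text
time_s: 10.45
ee_pos: [460.9, 93.9, 158.2]
ee_rot: [-0.003, 0.688, 0.726, -0.001]
contact_force: [-0.2, -0.3, 0.4]
grip_width: 1.001
```

```bash
python3 - <<'E'
from h import *
c=imaging.capture('wrist');cv2.imwrite('pics/w8.png',c['pixels'][:,:,::-1]);pickle.dump(c,open('w8.pkl','wb'))
H=hsv(c).astype(int);h,s,v=H[...,0],H[...,1],H[...,2];m=((h>24)&(h<45)&(s>120)&(v>40)); m[232:]=0
ys,xs=np.where(m);print(xs.min(),xs.max(),ys.min(),ys.max())
print(proj(c,[[458,94,73]]))
print(jogs((458,94,45),0.053))
E
```

```text
219 295 154 231
[[254.91452173 196.78741519]]
(array([-0.005, -0.003, -0.   ]), array([-1.000e-01, -2.500e+00,  1.133e+02]))
```

View pics/w8.png

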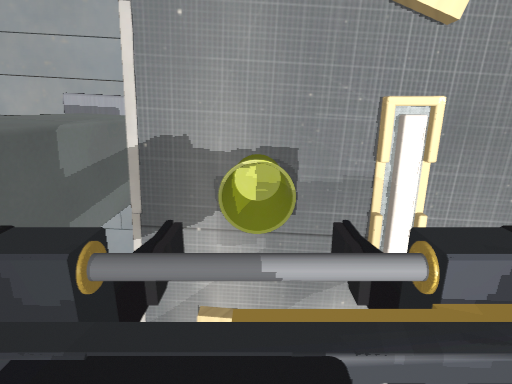

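The beaker mouth (219–295, centre 257) lies midway between the fingers. Descend and grip gently.

Emit:
jog_arm([
  [[0, 0, 0, 0, -1, 60, 1], [0, 0, 0, 0, -1, 100, 1], [0, 0, 0, 0, -1, 113, 1], [0, 0, 0, 0, -1, 113, 1], [0, 0, 0, 0, -1, 113, 0.5], [0, 0, 0, 0, -1, 113, 0.5], [0, 0, 0, 0, -1, 113, 0.5], [0, 0, 0, 0, -1, 113, 0.5]],
], force=12)

```text
time_s: 11.5
ee_pos: [459.9, 94.2, 46.0]
ee_rot: [-0.002, 0.688, 0.725, -0.001]
contact_force: [-1.2, -0.0, 5.0]
grip_width: 0.716
```

```bash
python3 - <<'E'
from h import *
s=manip.sense();print(s['contact_force'],s['grip_width']*87,s['ee_pos'])
c=pickle.load(open('w7.pkl','rb'))
for y in (0.053,-0.3): print(jogs((594.6,312,110),y))
E
```

```text
[-1.22170776 -0.03557497  4.98982486] 62.25713784650999 [459.88895576  94.17592414  45.95540225]
(array([-0.004, -0.003, -0.001]), array([210.6, 145.7, -64.1]))
(array([-0.005, -0.002,  0.352]), array([210.6, 145.7, -64.1]))
```

Emit:
jog_arm([
  [[0, 0, 0, 0, 0, 0, 0.5], [0, 0, 0, 0, 0, -40, 0.5], [0, 0, 0, 0, 0, -64, 0.5], [0, 0, 0, 50, 35, -64, 0.5], [0, 0, 0, 100, 70, -64, 0.5], [0, 0, 0, 150, 105, -64, 0.5], [0, 0, 0, 195, 135, -64, 0.5], [0, 0, 0, 211, 146, -64, 0.5]],
])

```text
time_s: 12.5
ee_pos: [595.1, 316.3, 109.3]
ee_rot: [-0.003, 0.687, 0.726, 0.0]
contact_force: [-0.1, -0.1, -0.1]
grip_width: 0.714
```

Emit:
jog_arm([
  [[0, 0, 0, 0, 0, 0, 0.5], [0, 0, 0, 0, 0, 0, 0.5]],
])

```text
time_s: 12.75
ee_pos: [594.4, 315.2, 108.7]
ee_rot: [-0.003, 0.687, 0.726, -0.001]
contact_force: [-0.4, 0.3, 0.1]
grip_width: 0.716
```

```bash
python3 - <<'E'
from h import *
c=imaging.capture('wrist');cv2.imwrite('pics/w9.png',c['pixels'][:,:,::-1]);pickle.dump(c,open('w9.pkl','wb'))
s=manip.sense();print(s['grip_width']*87,s['ee_pos'])
print(proj(c,[[594.6,312,18]]))
print(jogs((594.6,312,52),0.053))
E
```

```text
62.29197862980216 [594.64280867 314.72215932 108.92025087]
[[258.37444629 199.02970596]]
(array([-0.006, -0.004,  0.002]), array([-2.9,  0.1, 56.9]))
```

View pics/w9.png

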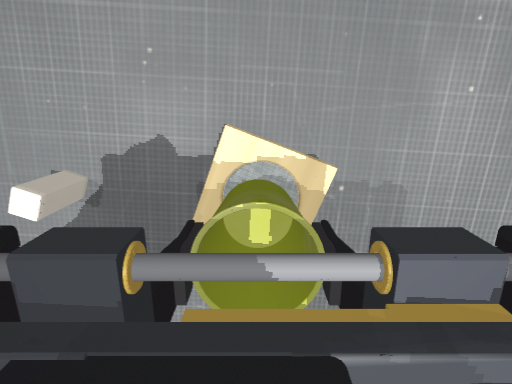

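```bash
python3 - <<'E'
from h import *
c=pickle.load(open('w9.pkl','rb'))
p=ray(c,[(260,159),(221,195),(300,195),(225,126),(336,169)],18);print(p, p[0]-34*np.array([np.cos(1.623),np.sin(1.623)]))
print(np.linalg.norm(p[3]-p[4]), (p[3]+p[4])/2)
E
```

```text
[[593.95557869 346.63517466]
 [562.50122072 313.74648444]
 [629.86442453 317.65055828]
 [564.31236077 371.71791998]
 [657.65404901 341.87108547]] [595.72969751 312.68149294]
97.99747085491505 [610.98320489 356.79450272]
```

Emit:
jog_arm([
  [[0, 0, 0, -3, 2, 20, 0.5], [0, 0, 0, -3, 2, 40, 0.5], [0, 0, 0, -3, 2, 56, 0.5], [0, 0, 0, -3, 2, 56, 0.5], [0, 0, 0, -3, 2, 56, 0.5]],
])

```text
time_s: 13.42
ee_pos: [596.2, 312.1, 52.3]
ee_rot: [-0.003, 0.687, 0.726, -0.001]
contact_force: [0.0, -0.7, -0.1]
grip_width: 0.723
```

Emit:
jog_arm([
  [[0, 0, 0, 0, 0, 0, 1], [0, 0, 0, 0, 0, 0, 1], [0, 0, 0, 0, 0, 0, 1], [0, 0, 0, 0, 0, 0, 1], [0, 0, 0, 0, 0, -55, 1], [0, 0, 0, 0, 0, -105, 1], [0, 0, 0, 0, 0, -105, 1], [0, 0, 0, 0, 0, -105, 1]],
])

```text
time_s: 14.42
ee_pos: [596.6, 311.3, 156.9]
ee_rot: [-0.003, 0.687, 0.726, -0.001]
contact_force: [0.3, -0.3, -0.4]
grip_width: 1.0
```

```bash
python3 - <<'E'
from h import *
c=imaging.capture('wrist');cv2.imwrite('pics/w10.png',c['pixels'][:,:,::-1]);pickle.dump(c,open('w10.pkl','wb'))
t=imaging.capture('top');cv2.imwrite('pics/t1.png',t['pixels'][:,:,::-1]);pickle.dump(t,open('t1.pkl','wb'))
s=manip.sense();print(s['joint_pos'])
for y in (1.303,1.303-np.pi/2): print(jogs((427.4,313.6,170),y))
E
```

```text
[-0.18187477  0.5918552  -0.53274473  1.58780367  0.32356476  1.05845809
 -0.74675285]
(array([-0.006, -0.007, -1.248]), array([  11.9, -168.4,  -12.9]))
(array([-0.009, -0.001,  0.323]), array([  11.9, -168.4,  -12.9]))
```

View pics/w10.png

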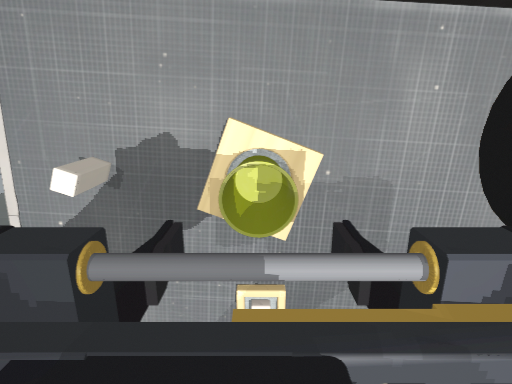

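The beaker stands in its socket. The post is at about (65,183); moving above it.

Emit:
jog_arm([
  [[0, 0, 0.323, 12, -168, -10, 0.6], [0, 0, 0.323, 12, -168, -10, 0.6], [0, 0, 0.323, 12, -168, -10, 0.6], [0, 0, 0.323, 12, -168, -10, 0.6], [0, 0, 0.323, 12, -168, -10, 0.6], [0, 0, 0.323, 12, -168, -10, 0.6]],
])

```text
time_s: 15.28
ee_pos: [429.1, 313.3, 166.5]
ee_rot: [-0.003, 0.796, 0.605, -0.003]
contact_force: [0.5, 0.3, -0.6]
grip_width: 0.606
```

```bash
python3 - <<'E'
from h import *
c=imaging.capture('wrist');cv2.imwrite('pics/w11.png',c['pixels'][:,:,::-1]);pickle.dump(c,open('w11.pkl','wb'))
H=hsv(c).astype(int);s,v=H[...,1],H[...,2]; m=(s<40)&(v>215)
p=proj(c,[[427.4,313.6,62]])[0];print(p)
print(rect(c,m,62,p)); print(manip.sense()['ee_pos'])
print(jogs((427.4,313.6,35),1.303-np.pi/2))
E
```

```text
[256.71982921 190.51300918]
(array([420. , 309.8], dtype=float32), 10.4, 5.4, 1.293)
[428.92077186 313.33731684 166.54389638]
(array([-0.01 ,  0.001, -0.002]), array([ -0. ,  -0.3, 131.6]))
```

View pics/w11.png

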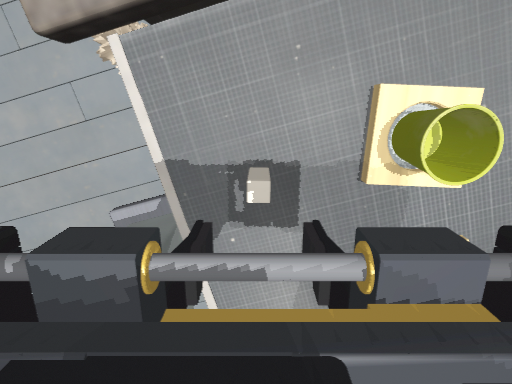

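The post's top face (246–271, 177–203) is centred and square to the jaws.

Emit:
jog_arm([
  [[0, 0, 0, 0, 0, 60, 0.6], [0, 0, 0, 0, 0, 115, 0.6], [0, 0, 0, 0, 0, 130, 0.6], [0, 0, 0, 0, 0, 130, 0.6], [0, 0, 0, 0, 0, 130, 0.05], [0, 0, 0, 0, 0, 130, 0.05], [0, 0, 0, 0, 0, 130, 0.05], [0, 0, 0, 0, 0, 130, 0.05]],
], force=20)

```text
time_s: 16.32
ee_pos: [428.1, 313.7, 37.2]
ee_rot: [-0.003, 0.796, 0.605, -0.003]
contact_force: [0.1, -0.8, 5.0]
grip_width: 0.243
```

```bash
python3 - <<'E'
from h import *
s=manip.sense();print(s['contact_force'],s['grip_width']*87,s['ee_pos'])
print(jogs((435.5,-106,150),-0.04))
t=pickle.load(open('t1.pkl','rb'));H=hsv(t).astype(int)
c=pickle.load(open('w10.pkl','rb'));p=ray(c,[(219,200),(297,200),(258,163),(258,237)],79);print(p[:2].mean(0),p[2:].mean(0),np.linalg.norm(p[1]-p[0]))
E
```

```text
[ 0.14933406 -0.77524951  5.01865509] 21.110142290866357 [428.06418249 313.66334115  37.16201579]
(array([-0.009, -0.001, -0.23 ]), array([-402.5,  118.2, -113.7]))
[596.23030018 311.095861  ] [596.3163679  310.00870679] 63.47857047149425
```

Emit:
jog_arm([
  [[0, 0, 0, 0, 0, 0, 0.05], [0, 0, 0, 0, 0, -60, 0.05], [0, 0, 0, 0, 0, -110, 0.05], [0, 0, -0.06, -50, 25, -110, 0.05], [0, 0, -0.1, -100, 50, -110, 0.05], [0, 0, -0.12, -150, 75, -110, 0.05], [0, 0, -0.15, -195, 97, -110, 0.05], [0, 0, -0.15, -195, 97, -110, 0.05]],
])

```text
time_s: 17.32
ee_pos: [470.8, 94.9, 145.9]
ee_rot: [-0.003, 0.751, 0.66, -0.004]
contact_force: [0.2, 0.2, -0.1]
grip_width: 0.242
```

```bash
python3 - <<'E'
from h import *
s=manip.sense();print(s['contact_force'],s['grip_width']*87,s['ee_pos'])
print(jogs((435.5,-106,120),-0.04))
E
```

```text
[ 0.19853994  0.18133604 -0.06763208] 21.05926997454013 [470.82616592  94.85264618 145.94254933]
(array([-0.009,  0.001, -0.089]), array([-203.7,   -9.1,   26.3]))
```

Emit:
jog_arm([
  [[0, 0, -0.089, -60, -3, 20, 0.05], [0, 0, -0.089, -115, -6, 20, 0.05], [0, 0, -0.089, -170, -9, 20, 0.05], [0, 0, -0.089, -204, -9, 26, 0.05], [0, 0, -0.089, -204, -9, 26, 0.05], [0, 0, -0.089, -204, -9, 26, 0.05], [0, 0, -0.089, -204, -9, 26, 0.05]],
])

```text
time_s: 18.2
ee_pos: [436.0, -104.6, 120.5]
ee_rot: [-0.003, 0.72, 0.694, -0.003]
contact_force: [0.2, -0.4, -0.6]
grip_width: 0.239
```

```bash
python3 - <<'E'
from h import *
c=imaging.capture('wrist');cv2.imwrite('pics/w12.png',c['pixels'][:,:,::-1]);pickle.dump(c,open('w12.pkl','wb'))
s=manip.sense();print(s['contact_force'],s['grip_width']*87,s['ee_pos'],s['joint_pos'])
print(proj(c,[[435.5,-106,18]]),jogs((435.5,-106,43),-0.04))
E
```

```text
[-0.4798492   0.09374606  0.0134363 ] 20.58892947316023 [ 435.95292405 -104.83189327  120.4670969 ] [ 0.52240496  0.2835662  -0.44288899  2.13923709  0.17556088  0.76151287
 -0.07037371]
[[258.15982419 192.71247789]] (array([-0.009,  0.   ,  0.003]), array([-1.2,  0.3, 77.5]))
```

View pics/w12.png

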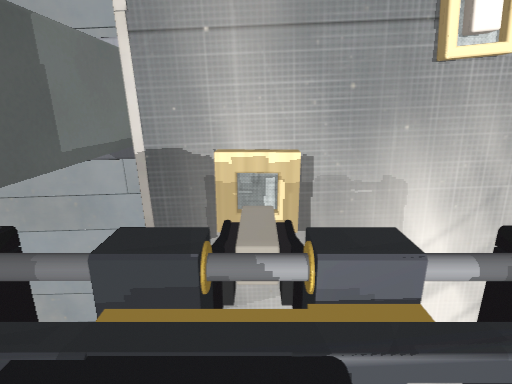

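```bash
python3 - <<'E'
from h import *
c=pickle.load(open('w12.pkl','rb'))
a=ray(c,[(215,150),(300,150)],18);b=ray(c,[(237,172),(279,172)],18); u=np.array([np.cos(1.53),np.sin(1.53)])
print(a.mean(0)-37*u,b.mean(0)-18.5*u,np.linalg.norm(a[1]-a[0]),np.linalg.norm(b[1]-b[0]))
E
```

```text
[ 434.70347342 -104.78668132] [ 435.2479053  -105.59969433] 72.99407493472195 36.79591454779749
```

Emit:
jog_arm([
  [[-0.009, 0, 0.003, 0, 0, 30, 0.05], [-0.009, 0, 0.003, 0, 0, 60, 0.05], [-0.009, 0, 0.003, 0, 0, 77, 0.05], [-0.009, 0, 0.003, 0, 0, 77, 0.05], [-0.009, 0, 0.003, 0, 0, 77, 0.05]],
])

```text
time_s: 18.88
ee_pos: [435.6, -104.2, 43.7]
ee_rot: [0.0, 0.721, 0.693, 0.0]
contact_force: [-0.0, -0.3, -1.0]
grip_width: 0.237
```

Emit:
jog_arm([
  [[0, 0, 0, 0, 0, 0, 0.6], [0, 0, 0, 0, 0, 0, 0.6], [0, 0, 0, 0, 0, 0, 0.6], [0, 0, 0, 0, 0, 0, 0.6], [0, 0, 0, 0, 0, -60, 0.6], [0, 0, 0, 0, 0, -115, 0.6], [0, 0, 0, 0, 0, -115, 0.6], [0, 0, 0, 0, 0, -115, 0.6]],
])

```text
time_s: 19.88
ee_pos: [435.0, -104.3, 158.5]
ee_rot: [0.0, 0.721, 0.693, -0.0]
contact_force: [-0.5, -0.7, 0.5]
grip_width: 0.599
```

```bash
python3 - <<'E'
from h import *
c=imaging.capture('wrist');s=imaging.capture('scene')
im=np.vstack([c['pixels'][100:330,130:450],cv2.resize(s['pixels'][140:290,130:400],(540,300))[:, :320]]) if 0 else None
a=cv2.resize(c['pixels'][90:290,130:400],(405,300)); b=cv2.resize(s['pixels'][140:290,130:400],(540,300))
P=np.zeros((600,545,3),np.uint8);P[:300,:405]=a;P[300:,:540]=b
cv2.imwrite('pics/f1.png',P[:,:,::-1])
for z in (68,): pass
pickle.dump((c,s),open('f.pkl','wb')); print(manip.sense()['ee_pos'],proj(c,[[435.2,-105.2,68]]))
E
```

```text
[ 434.44355403 -104.0781785   157.51192484] [[257.91265726 195.97709891]]
```

View pics/f1.png

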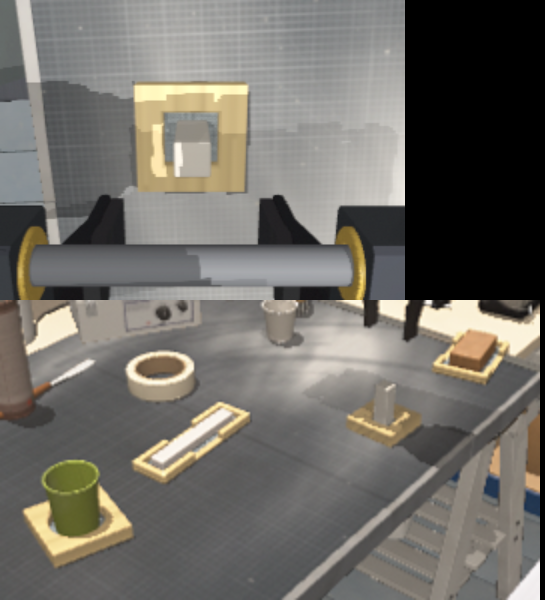

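All four pieces sit flat or upright in their holders, the cup and tape roll are where they were, and the gripper is clear. I'm handing in.

```bash
python3 -c "
from cell import manip
s=manip.sense();print(s['time_s'],s['contact_force']);print(manip.job_done())"
```

```text
19.975 [-0.13516345  0.08836364  0.31983631]
the job is handed in; nothing more can be done
None
```

I put all four pieces into their holders, in the order sanding block, plaster bar, beaker, post. I released each one and handed the job in at about 20 s of the 83 s allowed. `job_done()` gives no verdict, so what follows rests on my own checks.

- **Seating:** the close-up pictures after each release, and the last wrist and scene views, show the block and bar lying flat and the beaker and post upright in their recesses. The cup and tape roll looked untouched; I judged that by eye and did not measure them again.
- **Centring:** the block measured about 2 mm from its cradle's centre. The bar and beaker came within about 1 mm of their holders' positions. The post was released with the tool about 1 mm from its socket's centre, and I checked its final position only by eye.
- **Heights:** I did not measure floor heights directly. Each piece was released with the tool raised from its grasp height by the floor height, within about 1 mm. The block's and beaker's apparent sizes also matched seated heights.
- **Disagreements:** the top-camera and wrist-camera positions differed by 2–5 mm. I corrected for this from the close-up wrist views before placing the pieces.
- **Forces:** the tool force readings never went above about 5 N, and the gripper was open and clear at hand-in.

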